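# Seat the splined hub on the drive shaft

### The job

Fit the coupling hub with the toothed (splined) bore onto the upright splined shaft of the white drive unit: match the teeth, rock it a little about the shaft if they do not mesh at once, and push it down until it sits fully home on the shoulder, then let go. Leave the two sleeves with smooth bores where they stand.

Things in the scene. Friction and masses are not known exactly. Their poses are not given: they have to be found in the camera images.
- hub: Steel hub to fit, upright on the bench: hexagonal tube 46 mm across outer flats (53 corners), 45 mm tall, 0.25-0.5 kg, open at both ends, inner wall faces 17.5 mm from the axis. Six teeth inside, full height, 3.5 mm wide, reaching in to 12 mm from the axis, in the middle of each flat. Flats and teeth lie at 0, 60, 120... degrees from its x axis. Origin: centre of underside, z up.
- shaft_seat (a point): Foot of the fixed upright shaft: on its axis, top of a shoulder (54 mm disc, 8 tall) on a fixed white case (70 tall; from the axis -45 to 105 mm in x, 65 either side in y). 78 mm above bench, z up. Shaft: 40 mm tall, 19 mm core, six 4.5 mm teeth out to 15 mm from axis at 30, 90, 150... degrees from x. Hub meshes at equal yaw, modulo 60 (play 10 deg, 2 mm); home, its origin is here.
- hex_sleeve: A bystander, to be left alone: a steel hexagonal sleeve of the same outer size as the hub (46 mm across flats, 45 mm tall), but with a smooth hexagonal bore 22 mm across flats, without teeth, too narrow for the shaft. Origin at the centre of its underside.
- collar: A bystander, to be left alone: a round steel collar, 46 mm in diameter, 45 mm tall, with a smooth round bore of 24 mm, too narrow for the shaft. Origin at the centre of its underside.
Things that resemble listed ones, but are neither listed nor needed, are in the scene too. Leave any brown look-alike of the part that bears shaft_seat alone. What is shaped like the hub but orange is not meant.

How it is judged:
At the end, for the whole second after the job is handed in: The splined hub is on the shaft with its teeth meshed: its underside is within 10 mm of the shoulder, it is within 10 mm of the shaft's axis, upright within 10 degrees, and at rest. The two other sleeves have never been moved by more than 30 mm (horizontal distance between hub and shaft_seat below 0.01 m and z of hub in the frame of shaft_seat between -0.005 and 0.01 m and angle between hub's own z axis and vertical below 0.175 rad and linear speed of hub below 0.02 m/s); the robot touches nothing.
It fails at once if the smooth hexagonal sleeve is moved by more than 30 mm (distance of hex_sleeve from where it was at the start of the episode above 0.03 m).
It fails at once if the round collar is moved by more than 30 mm (distance of collar from where it was at the start of the episode above 0.03 m).
It also fails if it takes over 35 s, if anything falls off the work surface, if the arm or the gripper's body presses on something with over 40 N, if the wrist force passes 120 N, or if a joint passes its speed limit or range.

### The arm

A 6-joint arm with a two-finger parallel gripper is mounted at the origin on the work surface. World frame = base frame: x ahead of the robot, y to its left, z up, the work surface at z = 0. Lengths are in m, angles in rad, forces in N, time in s.
With the tool pointing down it reaches from about 0.375 to 0.975 m from the base axis. Payload 3.8 kg.
Tool frame: the origin (TCP) lies midway between the tips of the shut fingers; the grasp point (between the pads) lies 19 mm behind it; z points along the fingers, y is the line along which they close (so a half turn about z gives the same grasp; the last joint's range is limited). The gripper opens to 85 mm and grips with 20 to 120 N. Pads are 22 mm wide; open, the fingers measure 114 mm over their backs; the gripper's body (76 mm by 85 mm) begins 54 mm behind the grasp point. The pads swing forward as they close: fully open they stand 13 mm farther back than shut.
Start: joints at [1.109, 0.264, 1.604, -0, 1.274, -0.037], TCP at [0.278, 0.615, 0.231] pointing down, gripper open.
Joint ranges: [-2.63, 2.63], [-0.94, 2.18], [0.31, 2.57], [-1.31, 4.45], [0, 2.66], [-2.55, 2.55]. Speed limits (rad/s): [2.57, 2.57, 3.14, 3.14, 3.14, 3.14].

### API

Orientations are given as a rotation vector (axis times angle).
In Python, from workcell import bot gives the robot as it stands.
- The arm moves only by the tool step_arm, never from a script. Its argument "motion" is a list of rows, each a list of 5 numbers: the finger opening in cm, from 0 to 8.54, then the shift along the tool's x, y, z in cm, then the turn about the tool's z in degrees. In form: [[claw, dx, dy, dz, twist], ...]. A call has 1 to 20 rows; each row is the pose to reach, as a shift and turn from the pose commanded when the call began, along the tool's axes at that moment; what a row does not reach only later rows make up. A row lasts 1/10 s, in which the tool goes at most 50 mm and 8.59 degrees, less where a joint would pass 70% of its speed; a pose out of reach is approached as far as the arm can. A call with a gripper value outside its range is refused whole. The fingers move at their own pace and stop on an object; "force" is the grip in N (left out, the last holds). Time passes only in rows, so rows that repeat a pose let the fingers close. It gives the time, the measured TCP pose, the force, the opening and the grip force at its end, in the units of the state.
- bot.read_state(): the state, without advancing time (a new reading comes with each control period).
- bot.read_camera(name): name is "scene" or "top"; returns (picture, depth): 400x640x3 uint8, red, green, blue; 400x640 float32, m along the optical axis (not along the pixel's ray), 0 where there is no reading.
- bot.calibration(name): a dict with "mtx" (3x3 intrinsics, pixels), "origin" and "orientation" of the camera in the world. Camera axes: x right, y up, looking along -z (the intrinsics and any distortion apply to the point x, -y, -z); pixel columns grow to the right and rows downward; lengths in m; the calibration is good to about 2 mm. A picture is of the moment at which its call begins. calibration takes no time and is no camera call.
- bot.finish_job(): hands the job in; it is judged then, once.
The state is a dict: "time": time; "q": joint angles; "joint_vel": joint speeds; "joint_torque": joint torques, N m; "tool_pos": TCP position; "tcp_rot": TCP orientation; "wrist_force": force on the tool from outside, world axes, zero at the start; "torque": the same for the moment, N m; "width": opening from 0.0 (shut) to 1.0 (fully open); "grip_force": force on a finger pad.
Only numpy, scipy, OpenCV 4.12 (cv2) and the standard library are available. Lean on these libraries where they do the work, as an engineer would, in place of code of your own. Each camera call takes 0.05 s, during which the arm holds its last target. There are 200 camera calls.

## Working session

There is one attempt and no reset: what is moved stays moved. The work goes in short steps, Python scripts to look and compute and a tool call to move; the robot and the scene stay as the last step left them, time stands still between calls to the robot, and variables do not carry over. Pictures are saved under pics/ and viewed, at most 10 in all, crops included, and the job is handed in when it is done.

Besides the shell and the picture viewer there is one more tool, called after "Call:" as a command line: name --pt "numbers of a row" for each row, then --argument value for the rest. step_arm: Moves the arm, as the interface text tells. Its arguments: {"type":"object","properties":{"motion":{"type":"array","items":{"type":"array","items":{"type":"number"}}},"force":{"type":"number"}},"required":["motion"]}

```bash
mkdir -p pics; python3 - <<'E'
from workcell import bot
import cv2,numpy as np
for n in("scene","top"):
    p,d=bot.read_camera(n); cv2.imwrite(f"pics/{n}0.png",p[:,:,::-1]); np.savez(f"{n}0.npz",p=p,d=d)
    print(bot.calibration(n))
print(bot.read_state())
E
```

```text
{'mtx': array([[422.03568669,   0.        , 317.94625671],
       [  0.        , 422.03568669, 204.10233114],
       [  0.        ,   0.        ,   1.        ]]), 'origin': array([0.98920285, 0.48681239, 0.82108494]), 'orientation': array([0.37273375, 0.86885269, 2.24209434])}
{'mtx': array([[384.00684112,   0.        , 321.07411179],
       [  0.        , 384.00684112, 198.87017256],
       [  0.        ,   0.        ,   1.        ]]), 'origin': array([0.41582973, 0.01620841, 0.95173025]), 'orientation': array([ 0.10735731, -0.065332  , -1.55567505])}
{'time': 0.1, 'q': array([ 1.10908253e+00,  2.64673156e-01,  1.60524292e+00,  2.28330048e-05,
        1.27369706e+00, -3.69000471e-02]), 'joint_vel': array([ 3.01433218e-04, -1.93206845e-03, -3.57974025e-03,  8.24159912e-04,
       -1.97997609e-03,  7.95999036e-05]), 'joint_torque': array([-9.66112361e-05, -5.16706145e+01, -3.68589377e+01, -6.12761733e-05,
        6.22424457e-03,  1.35205451e-05]), 'tool_pos': array([0.27790244, 0.61441377, 0.2300867 ]), 'tcp_rot': array([-6.62189922e-01, -3.07047791e+00,  3.06667729e-03]), 'wrist_force': array([-0.18556587, -0.77357181, -0.02321489]), 'torque': array([-0.00330044,  0.04206466, -0.01836697]), 'grip_force': 0.0, 'width': 0.9971257093999034}
```

View pics/top0.png

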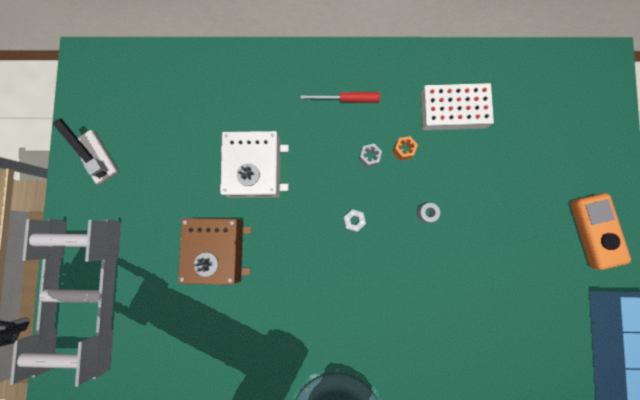

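View pics/scene0.png

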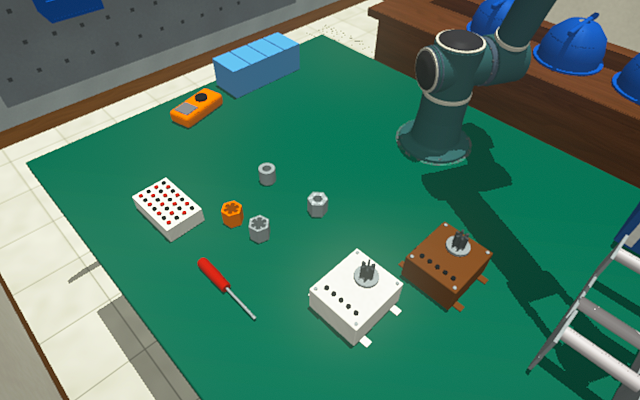

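The top view shows the splined hub at (371,154), next to the orange decoy at (406,147). The hex sleeve is at (355,220) and the collar at (429,212). The white unit's shaft is at (248,174), and the brown look-alike is at (205,264).

```bash
cat > h.py <<'E'
import cv2,numpy as np
from workcell import bot
from scipy.spatial.transform import Rotation as R
def cloud(n,d):
    c=bot.calibration(n);K=c["mtx"];v,u=np.mgrid[:400,:640]
    P=np.stack([(u-K[0,2])/K[0,0]*d,-(v-K[1,2])/K[1,1]*d,-d],-1)
    return P@R.from_rotvec(c["orientation"]).as_matrix().T+c["origin"]
def plane(n,uv,z):
    c=bot.calibration(n);K=c["mtx"];uv=np.asarray(uv,float).reshape(-1,2)
    r=np.stack([(uv[:,0]-K[0,2])/K[0,0],-(uv[:,1]-K[1,2])/K[1,1],-np.ones(len(uv))],-1)@R.from_rotvec(c["orientation"]).as_matrix().T
    return c["origin"]+r*((z-c["origin"][2])/r[:,2])[:,None]
def project(n,X):
    c=bot.calibration(n);K=c["mtx"];q=(np.asarray(X,float).reshape(-1,3)-c["origin"])@R.from_rotvec(c["orientation"]).as_matrix()
    return np.stack([K[0,0]*q[:,0]/-q[:,2]+K[0,2],K[1,1]*-q[:,1]/-q[:,2]+K[1,2]],-1)
def rect(n,p,x,y,z,half=.045,px=300):
    # picture of the plane z: up = +x, left = +y
    w=[[x+half,y+half,z],[x+half,y-half,z],[x-half,y-half,z],[x-half,y+half,z]]
    H=cv2.getPerspectiveTransform(project(n,w).astype(np.float32),np.float32([[0,0],[px,0],[px,px],[0,px]]))
    return cv2.warpPerspective(p,H,(px,px),flags=cv2.INTER_CUBIC)
E
python3 - <<'E'
from h import *
for n,hb,cs in(("top",(371,154),(250,165)),("scene",(259,226),(355,292))):
    f=np.load(n+"0.npz");p,d=f["p"],f["d"];C=cloud(n,d);g=plane(n,hb,.045)[0]
    near=np.hypot(C[...,0]-g[0],C[...,1]-g[1])<.036
    m=near&(abs(C[...,2]-.045)<.006);q=C[m][:,:2]
    print(n,"hub",g,m.sum(),q.mean(0),cv2.minEnclosingCircle(q.astype(np.float32)), np.median(C[m][:,2]))
    g=plane(n,cs,.07)[0]
    near=np.hypot(C[...,0]-g[0],C[...,1]-g[1])<.13
    white=(p.min(-1)>150)
    m=near&(abs(C[...,2]-.07)<.006)&white;q=C[m][:,:2].astype(np.float32);print("case",m.sum(),cv2.minAreaRect(q))
    m=near&(C[...,2]>.109)&(C[...,2]<.125);q=C[m][:,:2].astype(np.float32);print("shaft",m.sum(),q.mean(0),cv2.minEnclosingCircle(q),np.median(C[m][:,2]))
E
```

```text
top hub [ 0.62569774 -0.07694229  0.045     ] 173 [ 0.62767854 -0.07740211] ((0.6284103989601135, -0.07708736509084702), 0.025783346965909004) 0.044303629009084466
case 3006 ((0.5993943214416504, 0.2120756208896637), (0.14958062767982483, 0.1297324001789093), 1.108368158340454)
shaft 77 [0.56855536 0.21082489] ((0.5693355202674866, 0.2116130292415619), 0.015351872891187668) 0.11353201864209028
scene hub [ 0.63303128 -0.06484887  0.045     ] 162 [ 0.62940259 -0.07406984] ((0.6293108463287354, -0.07368586957454681), 0.026390332728624344) 0.04230847717058317
case 3441 ((0.5993538498878479, 0.21452081203460693), (0.15058279037475586, 0.13049136102199554), 1.089094638824463)
shaft 79 [0.5716542  0.21446897] ((0.57110995054245, 0.21398279070854187), 0.015338301658630371) 0.11227985446500077
```

```bash
python3 - <<'E'
from h import *
o=[]
for n,h,s in(("top",(.628,-.0773),(.5692,.2118)),("scene",(.6294,-.0738),(.571,.2142))):
    p=np.load(n+"0.npz")["p"][:,:,::-1].copy()
    a=rect(n,p,*h,.045);b=rect(n,p,*s,.118)
    o.append(np.hstack([a,b]))
    C=cloud(n,np.load(n+"0.npz")["d"]);m=(np.hypot(C[...,0]-h[0],C[...,1]-h[1])<.034)&(abs(C[...,2]-.045)<.008)
    q=C[m][:,:2]-h; r=cv2.convexHull(q.astype(np.float32))[:,0]
    # sixfold phase of corners
    dd=np.hypot(*q.T);k=dd>.0225;t=np.arctan2(q[k,1],q[k,0]);print(n,k.sum(),"corner yaw",np.degrees(np.angle(np.exp(6j*t).sum()))/6)
    # apothem fit
    hu=r; ang=np.radians(np.arange(0,60,1)); w=[max((hu@[np.cos(a+i*np.pi/3),np.sin(a+i*np.pi/3)]).max()+(-hu@[np.cos(a+i*np.pi/3),np.sin(a+i*np.pi/3)]).max() for i in range(3)) for a in ang]
    print("flat yaw",np.argmin(w),min(w))
cv2.imwrite("pics/r0.png",np.vstack(o))
E
```

```text
top 54 corner yaw -14.330367326886666
flat yaw 16 0.04629339366977363
scene 56 corner yaw -15.738739195195755
flat yaw 20 0.048691491810305486
```

View pics/r0.png

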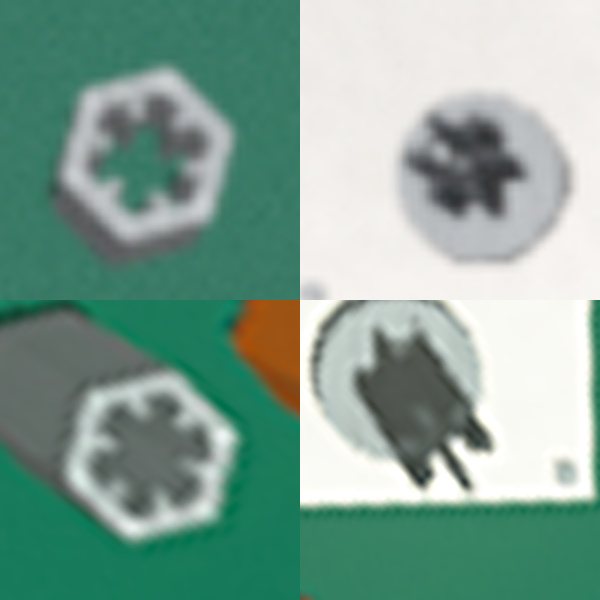

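Both views agree: hub at about (0.629, -0.0755) with yaw 16°, and shaft at about (0.570, 0.213) with yaw 1°. I'll grasp with tool y at 16°, which keeps the fingers clear of the orange one.

Call:
step_arm --pt "7 -60.4 -48.4 5 49.7" --pt "7 -60.4 -48.4 5 49.7" --pt "7 -60.4 -48.4 5 49.7" --pt "7 -60.4 -48.4 5 49.7" --pt "7 -60.4 -48.4 5 49.7" --pt "7 -60.4 -48.4 5 49.7" --pt "7 -60.4 -48.4 5 49.7" --pt "7 -60.4 -48.4 5 49.7" --pt "7 -60.4 -48.4 5 49.7" --pt "7 -60.4 -48.4 5 49.7" --pt "7 -60.4 -48.4 5 49.7" --pt "7 -60.4 -48.4 5 49.7" --pt "7 -60.4 -48.4 5 49.7" --pt "7 -60.4 -48.4 5 49.7" --pt "7 -60.4 -48.4 5 49.7" --pt "7 -60.4 -48.4 5 49.7" --pt "7 -60.4 -48.4 5 49.7" --pt "7 -60.4 -48.4 5 49.7" --pt "7 -60.4 -48.4 5 49.7" --pt "7 -60.4 -48.4 5 49.7"

```text
time: 2.1
tool_pos: [0.6285, -0.0735, 0.1813]
tcp_rot: [-1.889, -2.51, -0.0]
wrist_force: [1.0, 0.2, 0.4]
width: 0.82
grip_force: 0.0
```

Call:
step_arm --pt "7 -0.2 0 5 0" --pt "7 -0.2 0 9 0" --pt "7 -0.2 0 12 0" --pt "7 -0.2 0 14 0" --pt "7 -0.2 0 16 0" --pt "7 -0.2 0 17.3 0" --pt "7 -0.2 0 17.3 0" --pt "7 -0.2 0 17.3 0"

```text
time: 2.9
tool_pos: [0.6299, -0.0763, 0.0088]
tcp_rot: [1.89, 2.509, 0.0]
wrist_force: [0.4, 0.2, -0.1]
width: 0.816
grip_force: 0.0
```

```bash
python3 - <<'E'
from h import *
o=[]
for n,u,v in(("top",371,154),("scene",259,226)):
    p,d=bot.read_camera(n); c=p[v-50:v+50,u-60:u+60,::-1]; o.append(cv2.resize(c,None,fx=3.3,fy=3.3,interpolation=2))
cv2.imwrite("pics/g1.png",np.hstack(o)); print(bot.read_state())
E
```

```text
{'time': 3.0, 'q': array([-1.60310778e-01,  4.03987733e-01,  1.86488314e+00, -1.33387063e-05,
        8.70060267e-01, -4.39230246e-01]), 'joint_vel': array([-6.21180765e-03, -1.72760763e-03, -4.17138563e-03, -1.58185644e-03,
       -3.11972989e-03, -8.59950816e-05]), 'joint_torque': array([ 9.09137120e-02, -5.08996868e+01, -2.88486028e+01,  4.27059189e-03,
        3.31976870e-02,  3.19725377e-04]), 'tool_pos': array([ 0.6308733 , -0.07679134,  0.00989156]), 'tcp_rot': array([1.88964479e+00, 2.50679666e+00, 1.93576517e-03]), 'wrist_force': array([ 0.6640307 , -0.51940126, -0.15716786]), 'torque': array([-0.01359132,  0.00364599,  0.02474004]), 'grip_force': 0.0, 'width': 0.821376477468491}
```

View pics/g1.png

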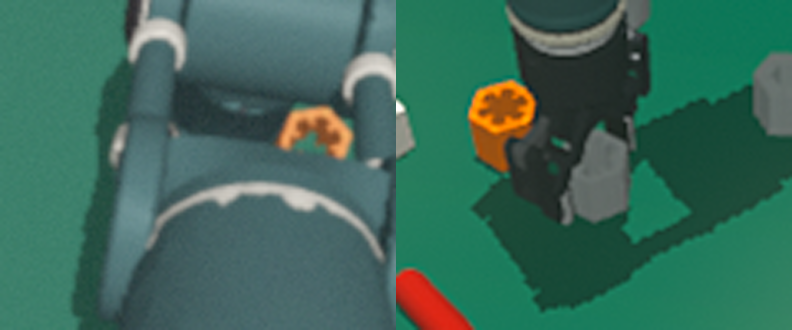

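The scene view shows the hub (crop 600,175) between the open fingers, with the orange one clear. Next I close the gripper and lift.

Call:
step_arm --pt "4 0 0 0 0" --pt "4 0 0 0 0" --pt "4 0 0 0 0" --pt "4 0 0 0 0" --pt "4 0 0 0 0" --pt "4 0 0 0 0" --pt "4 0 0 -3 0" --pt "4 0 0 -8 0" --pt "4 0 0 -13 0" --pt "4 0 0 -17 0" --pt "4 0 0 -17 0" --pt "4 0 0 -17 0" --force 60

```text
time: 4.2
tool_pos: [0.63, -0.0769, 0.179]
tcp_rot: [1.891, 2.507, 0.002]
wrist_force: [0.2, -0.1, -4.2]
width: 0.529
grip_force: 63.1
```

Call:
step_arm --pt "4 29.4 2.1 0 14.8" --pt "4 29.4 2.1 0 14.8" --pt "4 29.4 2.1 0 14.8" --pt "4 29.4 2.1 0 14.8" --pt "4 29.4 2.1 0 14.8" --pt "4 29.4 2.1 0 14.8" --pt "4 29.4 2.1 0 14.8" --pt "4 29.4 2.1 0 14.8" --pt "4 29.4 2.1 2.5 14.8" --pt "4 29.4 2.1 2.5 14.8" --pt "4 29.4 2.1 2.5 14.8"

```text
time: 5.3
tool_pos: [0.5676, 0.2097, 0.1511]
tcp_rot: [-2.199, -2.241, 0.007]
wrist_force: [0.3, -0.8, -3.7]
width: 0.532
grip_force: 62.7
```

```bash
python3 - <<'E'
from h import *
o=[]
for n,u,v in(("top",248,174),("scene",365,250)):
    p,d=bot.read_camera(n); np.savez(n+"2.npz",p=p,d=d); c=p[v-50:v+50,u-60:u+60,::-1]; o.append(cv2.resize(c,None,fx=3.3,fy=3.3,interpolation=2))
cv2.imwrite("pics/g2.png",np.hstack(o)); s=bot.read_state();print(s["tool_pos"],s["tcp_rot"],s["width"],s["wrist_force"])
E
```

```text
[0.56928394 0.2106169  0.15338457] [-2.20044309e+00 -2.24223503e+00  4.54382874e-04] 0.5295748418340893 [ 0.33336847 -0.11813224 -3.40379553]
```

View pics/g2.png

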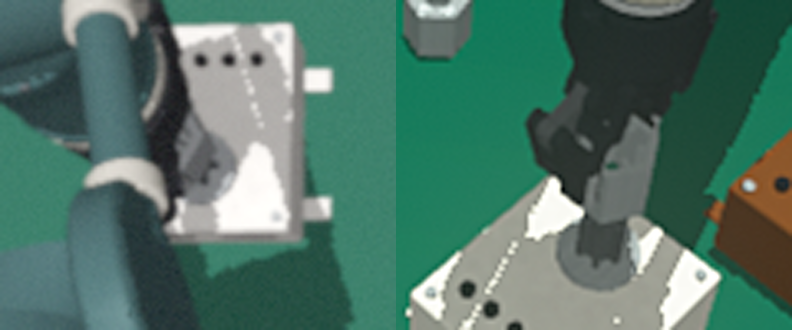

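```bash
python3 - <<'E'
from h import *
# control: shaft tip & hub faces, scene and top cams
for n in("scene","top"):
    f=np.load(n+"2.npz");p=f["p"].astype(int);C=cloud(n,f["d"])
    m=(np.hypot(C[...,0]-.570,C[...,1]-.212)<.034)&(C[...,2]>.147)&(C[...,2]<.186)
    br=p.mean(-1); q=C[m]-[.57,.2125,0]
    print(n,m.sum())
    for a in (61,121,181,301):
        u=np.radians(a); s=q[:,0]*np.cos(u)+q[:,1]*np.sin(u); t=-q[:,0]*np.sin(u)+q[:,1]*np.cos(u)
        k=(abs(s-.023)<.006)&(abs(t)<.016)
        if k.sum()>8: print(a,k.sum(),"off",np.median(s[k])-.023,"t range",np.percentile(t[k],[1,99]),"slope deg",np.degrees(np.polyfit(t[k],s[k],1)[0]))
    lo=(np.hypot(C[...,0]-.570,C[...,1]-.212)<.03)&(C[...,2]>.09)&(C[...,2]<.112)
    print("shaft vis",lo.sum(),C[lo].mean(0))
f=np.load("scene2.npz");p=f["p"]
# ideal overlay: hub at tool yaw 1 on guessed axis
im=p[:,:,::-1].copy();im=im[180:280,290:410];im=cv2.resize(im,None,fx=6,fy=6,interpolation=2)
for z,col in((.1444,(0,0,255)),(.1894,(0,255,255))):
    pts=[[.570+.02656*np.cos(np.radians(31+60*i)),.2125+.02656*np.sin(np.radians(31+60*i)),z] for i in range(6)]
    cv2.polylines(im,[((project("scene",pts)-[290,180]+.5)*6).astype(int)],True,col,1)
r=[[.570+.027*np.cos(a),.2125+.027*np.sin(a),.078] for a in np.linspace(0,6.28,40)]
cv2.polylines(im,[((project("scene",r)-[290,180]+.5)*6).astype(int)],True,(0,255,0),1)
cv2.imwrite("pics/g3.png",im)
E
```

```text
scene 391
61 203 off 0.00010094304224787451 t range [-0.01564229  0.01378667] slope deg 2.3408761460150496
121 52 off -0.0023154347179261334 t range [-0.01582977  0.01259013] slope deg -4.119031460845293
181 48 off -0.0048433211532477385 t range [-0.01269644  0.00989982] slope deg -3.024596752174694
shaft vis 112 [0.57549693 0.21758853 0.10257345]
top 140
181 11 off 0.0009506589058315418 t range [0.01486844 0.01593779] slope deg 98.36150615530718
301 38 off 0.0006777632410165518 t range [-0.01582382  0.01382815] slope deg 4.207838685113699
shaft vis 11 [0.5674903  0.20392161 0.09926571]
```

View pics/g3.png

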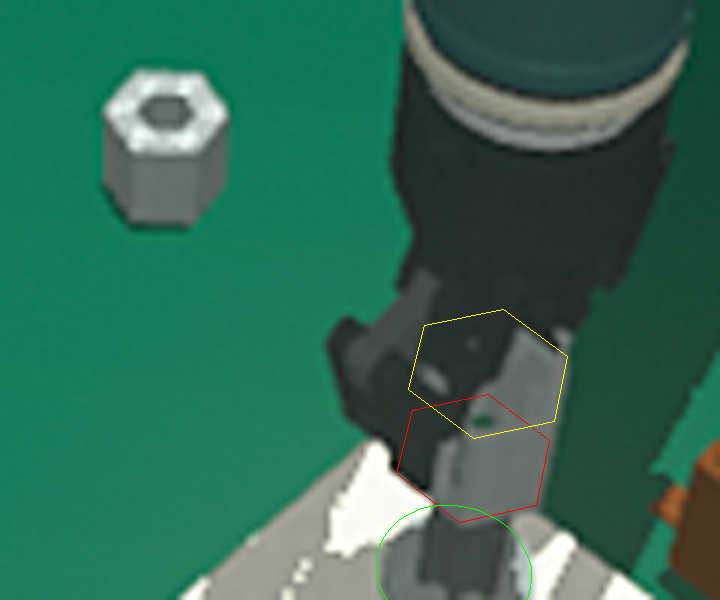

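Call:
step_arm --pt "4 0.14 0.14 1 0" --pt "4 0.14 0.14 2 0" --pt "4 0.14 0.14 2.5 0" --pt "4 0.14 0.14 2.7 0" --pt "4 0.14 0.14 2.9 0" --pt "4 0.14 0.14 3.0 0"

```text
time: 6.0
tool_pos: [0.5703, 0.2131, 0.1232]
tcp_rot: [2.199, 2.244, -0.0]
wrist_force: [-0.1, 0.5, -3.2]
width: 0.53
grip_force: 62.9
```

Call:
step_arm --pt "4 0 0 0.3 0" --pt "4 0 0 0.6 0" --pt "4 0 0 0.9 0" --pt "4 0 0 1.2 0" --pt "4 0 0 1.2 0"

```text
time: 6.5
tool_pos: [0.5699, 0.2125, 0.1106]
tcp_rot: [2.199, 2.244, -0.002]
wrist_force: [-1.1, -3.5, -2.1]
width: 0.531
grip_force: 63.1
```

Call:
step_arm --pt "4 -0.05 0 0.4 0" --pt "4 -0.05 0 0.8 0" --pt "4 -0.05 0 1.2 0" --pt "4 -0.05 0 1.6 0" --pt "4 -0.05 0 1.9 0" --pt "4 -0.05 0 2.1 0" --pt "4 -0.05 0 2.2 0"

```text
time: 7.2
tool_pos: [0.5701, 0.2123, 0.0887]
tcp_rot: [-2.199, -2.244, 0.001]
wrist_force: [-2.9, -5.0, 0.3]
width: 0.531
grip_force: 63.4
```

Call:
step_arm --pt "4 0 0 0.1 0" --pt "4 0 0 0.2 0" --pt "4 0 0 0.3 0" --pt "4 0 0 0.3 0"

```text
time: 7.6
tool_pos: [0.5701, 0.2122, 0.0877]
tcp_rot: [-2.199, -2.244, 0.001]
wrist_force: [-6.8, -7.3, 8.7]
width: 0.531
grip_force: 64.6
```

Force builds at the expected shoulder height, so it is seated. Next I release, retreat and check.

Call:
step_arm --pt "7 0 0 0.1 0" --pt "7 0 0 0.1 0" --pt "7 0 0 0.1 0" --pt "7 0 0 0.1 0" --pt "7 0 0 0.1 0" --pt "7 0 0 -2 0" --pt "7 0 0 -5 0" --pt "7 0 0 -9 0" --pt "7 0 0 -13 0" --pt "7 -10 0 -15 0" --pt "7 -15 0 -15 0" --pt "7 -20 0 -15 0" --pt "7 -25 0 -15 0" --pt "7 -30 0 -15 0" --pt "7 -30 0 -15 0"

```text
time: 9.1
tool_pos: [0.5763, -0.0879, 0.2366]
tcp_rot: [2.198, 2.243, 0.001]
wrist_force: [0.9, 0.8, 0.1]
width: 0.823
grip_force: 0.0
```

```bash
python3 - <<'E'
from h import *
o=[]
for n,u,v in(("top",248,174),("scene",365,250)):
    p,d=bot.read_camera(n); C=cloud(n,d); c=p[v-50:v+50,u-60:u+60,::-1]; o.append(cv2.resize(c,None,fx=3.3,fy=3.3,interpolation=2))
    m=(np.hypot(C[...,0]-.57,C[...,1]-.2125)<.034)&(C[...,2]>.11); q=C[m]
    print(n,m.sum(),np.percentile(q[:,2],[50,90,98]),cv2.minEnclosingCircle(q[q[:,2]>.117][:,:2].astype(np.float32)))
cv2.imwrite("pics/g4.png",np.hstack(o)); print(bot.read_state()["wrist_force"])
E
```

```text
top 321 [0.12091179 0.12352249 0.12493191] ((0.572136402130127, 0.21287554502487183), 0.026523800566792488)
scene 398 [0.11906531 0.1220796  0.1229937 ] ((0.5721516609191895, 0.21546870470046997), 0.02648863010108471)
[-0.03753092  0.60633661 -0.20758526]
```

View pics/g4.png

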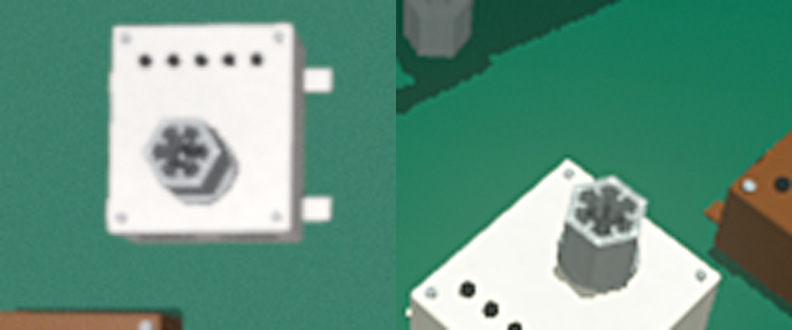

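The hub sits upright on the shaft (crop 185,155 and 605,235). Its teeth are meshed, and its top is at about 0.123 m, which is the home height.

```bash
python3 -c "
from workcell import bot
print(bot.finish_job())"
```

```text
the job is handed in; nothing more can be done
None
```

The splined hub is meshed and fully home on the white drive unit's shaft, released, and the job is handed in at about 9 s; the arm never went near the two sleeves, though I did not re-measure them.

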